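# Refit the splined bin-latch knob

## Task

The T-grip knob has come off the bin latch on the hall shelf. Put it back on the splined spindle, rocking it under a light push until the teeth mesh and it slides fully home, then turn it clockwise until the latch reaches its stop, and let go. Never load the latch with more than about 40 N, and leave the other things on the shelf where they are.

Things in the scene. Friction and masses are not known exactly. Their poses are not given: they have to be found in the camera images.
- knob_grip (a point): The loose T-grip knob, standing upright, about 0.18 kg: black round hub, 52 mm diameter, 41 mm tall; on it an orange bar 60 mm long, 14 mm wide, 36 mm tall (41 to 77 mm above the underside). This point: on the knob's axis in mid-bar, 62 mm above the underside and 21 mm above the hub's top. x along the bar, z up.
- knob_bore (a point): Centre of the knob's open underside; axes as knob_grip. The round bore is 35 mm deep with six straight inward teeth 24 mm tall from the underside, one every 60 degrees, broad (11.4 mm) and narrow (4.2 mm) by turns, tips 15.2 mm from the axis; a broad one lies under the bar's +x end. So the fit repeats every 120 degrees.
- latch: The bin latch, fixed on the shelf: aluminium plate 120 x 120 x 10 mm, origin under its centre, on the spindle's axis, z up. On it turns a dark round dial, 72 mm diameter, top face 16 mm above the origin, with a steel toothed spindle. Loads on the latch (push, side load and tooth load together) must stay under about 40 N.
- spindle_foot (a point): Foot of the spindle on the dial's face, 16 mm above the shelf; fully home, knob_bore lies here. Six straight teeth, 22 mm tall, 6.8 mm wide, reaching 18.5 mm from the axis, leave broad and narrow gaps (72 and 48 degrees) by turns. They sit at an unknown angle, new each time, that no reading gives: find it by turning the knob (120 degrees covers all) under a push of 5 to 10 N.
- spindle_tip (a point): Top of the spindle, 32 mm above its foot: a smooth 28 mm nose, 10 mm tall, tapered over its last 6 mm, that centres the knob before the teeth meet. Teeth tip on tip, the knob's underside stands 10 mm below this point (22 mm short of home). Meshed, the play is about 1 mm sideways and 3 degrees each way in turn.
- dial (a joint): Angle of the latch's dial in rad, growing clockwise seen from above; starts between 0 and 0.2; hard stops at 0 and 0.9 (latched; above 0.77 counts). Its red mark then meets the plate's red mark. Takes about 0.2 N m, stays where left, and a light push while turning hardly drags it. Forced past the stop, the spindle slips in its clamp at about 0.9 N m: stop turning there.
- bowl: Clear glass bowl, 120 mm wide, 60 mm tall; origin under its centre. Leave alone.
- fob: Green plastic key fob, 50 x 32 x 9 mm; origin under its centre. Leave alone.
- opener: Steel bottle opener, 140 mm long, 6 mm thick, lying flat; origin on its underside, near the middle. Leave alone.
- case: Hard red glasses case, 65 x 165 x 38 mm; origin under its centre. Leave alone.
- tin: Blue tin, 64 mm diameter, 50 mm tall; origin under its centre. Leave alone.
- driver: Screwdriver lying flat; origin on its underside. Leave alone.
There are look-alikes about, which are no part of the job. Leave any yellow look-alike of the latch alone. What is shaped like the part that bears knob_grip but purple is not meant.

How it is judged:
On the way, in this order (a step that is already met when the one before it is completed fails the run):
1. the knob is fully home on the spindle, teeth meshed (z of knob_bore in the frame of spindle_foot between -0.005 and 0.003 m and horizontal distance between knob_bore and spindle_foot below 0.006 m and angle between knob_bore's own z axis and vertical below 0.1 rad), for 0.2 s.
2. with the knob home, the dial is turned clockwise to its stop (all of step 1 and value of joint dial above 0.77 rad), for 0.2 s.
At the end, for the whole second after the job is handed in: The knob sits upright on the spindle within 3 mm of fully home (and within 6 mm of the axis), the dial is beyond 0.77 rad of its 0.9 rad and still, and the knob is released (all of step 2 and velocity of joint dial between -0.05 and 0.05 rad/s); the robot touches nothing.
It fails at once if the latch is loaded with more than 90 N (contact force between latch and anything else above 90 N).
It fails at once if one of the other things on the shelf is pushed more than 30 mm (distance of any of bowl, fob, opener, case, tin, driver from where it was at the start of the episode above 0.03 m).
It also fails if it takes over 72 s, if anything falls off the work surface, if the arm or the gripper's body presses on something with over 40 N, if the wrist force passes 120 N, or if a joint passes its speed limit or range.

## Robot

A 6-joint arm with a two-finger parallel gripper is mounted at the origin on the work surface. World frame = base frame: x ahead of the robot, y to its left, z up, the work surface at z = 0. Lengths are in m, angles in rad, forces in N, time in s.
With the tool pointing down it reaches from about 0.325 to 0.9 m from the base axis. Payload 3.5 kg.
Tool frame: the origin (TCP) lies between the finger pads; the fingertips stand 19 mm ahead of it and the grasp point (between the pads) is the TCP; z points along the fingers, y is the direction in which the jaws open and shut (so a half turn about z gives the same grasp; the last joint's range is limited). The gripper opens to 85 mm and grips with 20 to 120 N. Pads are 22 mm wide; open, the fingers measure 114 mm over their backs; the gripper's body (76 mm by 85 mm) begins 54 mm behind the grasp point. The pads swing forward as they close: fully open they stand 13 mm farther back than shut.
Start: joints at [1.002, 0.276, -0.026, 1.268, 0, 1.467], TCP at [0.281, 0.558, 0.25] pointing down, gripper open.
Joint ranges: [-3.12, 3.12], [-0.85, 1.88], [-1.08, 1.24], [-1.95, 2.15], [-1.57, 1.53], [-3.14, 3.14]. Speed limits (rad/s): [2.57, 2.57, 3.14, 3.14, 3.14, 3.14].

## Interface

Orientations are given as a unit quaternion [w, x, y, z].
In Python, from cell import robot gives the robot as it stands.
- The arm moves only by the shell command python3 -m creep 'ROWS' [FORCE]. ROWS is JSON, a list of rows, each a list of 3 entries, a list of its own where there are three numbers: the finger opening in mm, from 0 to 85.4, then the shift along the tool's x, y, z in mm, then the turn about the tool's z in degrees. A call has 1 to 20 rows; each row shifts and turns the commanded pose from where the row before left it, along the tool's axes as they then stand; what a row does not reach is not made up. A row lasts 1/12 s, in which the tool goes at most 41.7 mm and 7.16 degrees, less where a joint would pass 70% of its speed; a pose out of reach is approached as far as the arm can. A call with a gripper value outside its range is refused whole. The fingers move at their own pace and stop on an object; FORCE is the grip in N (left out, the last holds). Time passes only in rows, so rows that do not move let the fingers close. It gives the time, the measured TCP pose, the force and the opening at its end, in the units of the state.
- robot.get_obs(): the state, without advancing time (a new reading comes with each control period).
- robot.snapshot(name): name is "scene" or "top" or "wrist"; returns a dict with "image" (384x512x3 uint8, red, green, blue), "range_z" (384x512 float32, m along the optical axis (not along the pixel's ray), 0 where there is no reading), "intrinsics" (3x3 intrinsics, pixels), "R" (3x3) and "t" (3): a world point X has camera coordinates R X + t; the wrist camera has in their place "tool_from_camera" (4x4, takes a point from camera to tool coordinates, whose origin is the TCP and whose axes are the flange's). Camera axes: x right, y down, z forward; pixel columns grow to the right and rows downward; lengths in m; the calibration is good to about 2 mm. The wrist camera is an equidistant fisheye: a pixel r from the principal point sees the ray r / f radians off the axis. A picture is of the moment at which its call begins: read the wrist's pose just before it.
- robot.finish_job(): hands the job in, once; it reports no verdict.
The state is a dict: "clock": time; "qpos": joint angles; "dq": joint speeds; "effort": joint torques, N m; "ee_pos": TCP position; "tcp_rot": TCP orientation; "force": force on the tool from outside, world axes, zero at the start; "ft_torque": the same for the moment, N m; "width": finger opening in m.
Only numpy, scipy, OpenCV 4.12 (cv2) and the standard library are available. Lean on these libraries where they do the work, as an engineer would, in place of code of your own. Each camera call takes 0.05 s, during which the arm holds its last target.

## Working session

There is one attempt and no reset: what is moved stays moved. The work goes in short steps, Python scripts to look and compute and a shell command to move; the robot and the scene stay as the last step left them, time stands still between calls to the robot, and variables do not carry over. Pictures are saved under pics/ and viewed, and the job is handed in when it is done.

```bash
ls; mkdir -p pics; python3 - <<'E'
from cell import robot
import cv2,numpy as np
o=robot.get_obs();print(o)
for n in("scene","top"):
    s=robot.snapshot(n);np.savez(f"pics/{n}0.npz",**s)
    cv2.imwrite(f"pics/{n}0.png",cv2.resize(s["image"][:,:,::-1],(800,600)))
    print(n,s["intrinsics"],s["R"],s["t"])
E
```

```text
pics
{'clock': 0.0, 'qpos': array([ 1.00158426e+00,  2.77157160e-01, -2.79256465e-02,  1.26799032e+00,
       -7.11626309e-06,  1.46742338e+00]), 'dq': array([ 0.00109222,  0.00019277, -0.00071215, -0.00049714, -0.00056176,
       -0.00068425]), 'effort': array([ 9.71743066e-05, -4.45506048e+01,  2.95203406e+01,  1.62077718e-02,
       -1.51277554e-04, -8.26320729e-06]), 'ee_pos': array([0.2803202 , 0.55776732, 0.24912356]), 'tcp_rot': array([-3.72301752e-04,  2.30819070e-01,  9.72996023e-01, -1.07580752e-03]), 'force': array([ 0.13191607,  0.33254976, -0.06259118]), 'ft_torque': array([-0.00179095, -0.02054723, -0.02287574]), 'width': 0.08601865382981241}
scene [[478.57023943   0.         255.99002235]
 [  0.         478.57023943 183.08548613]
 [  0.           0.           1.        ]] [[ 0.55994488  0.82847323  0.00968709]
 [ 0.50355957 -0.33101248 -0.79803414]
 [-0.65794338  0.45173316 -0.60253437]] [-0.2772418  -0.21962013  1.68874309]
top [[464.83151294   0.         251.19344151]
 [  0.         464.83151294 195.57654435]
 [  0.           0.           1.        ]] [[-0.03035071 -0.99941384  0.01583731]
 [-0.99743718  0.02925601 -0.06529289]
 [ 0.06479128 -0.01777841 -0.99774046]] [-0.04598338  0.53225046  1.19967947]
```

View pics/scene0.png

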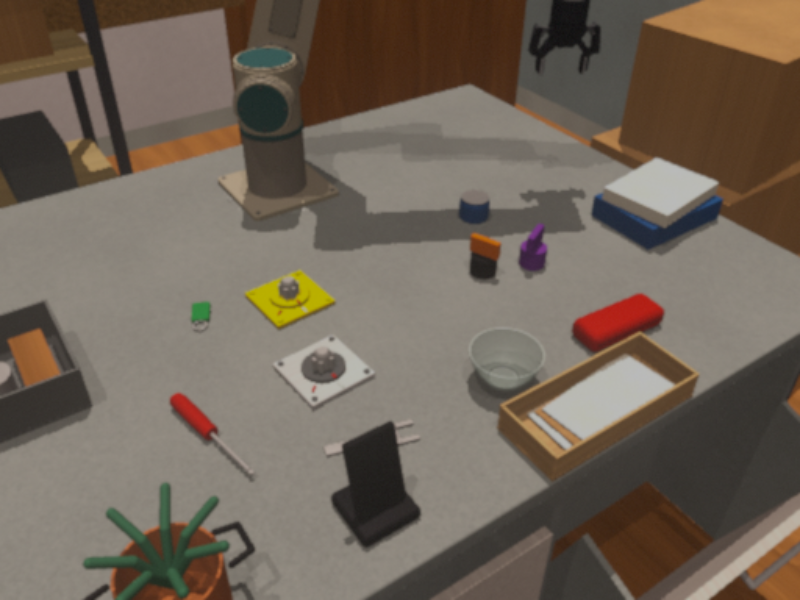

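View pics/top0.png

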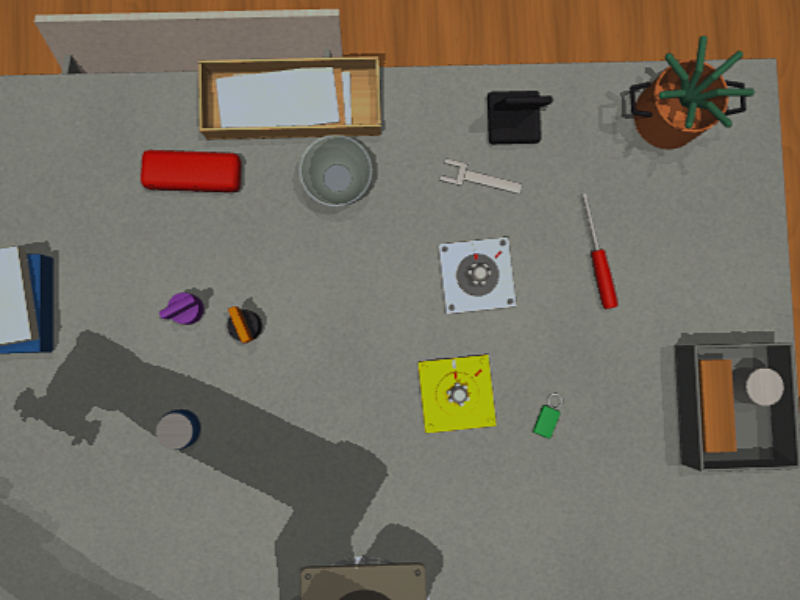

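Candidates in the 800x600 top view:
- Knob: orange and black at (243,325), or purple at (182,308). I choose the orange one.
- Latch: aluminium plate at (478,273), or yellow look-alike at (457,393). I choose the aluminium one.
- The orange block in the bin at (718,405) is not a knob.

Next I'll measure these and check close crops.

```bash
cat > h.py <<'E'
import numpy as np,cv2
def load(n): return dict(np.load(n))
def cloud(s):
    K=s["intrinsics"];z=s["range_z"].astype(float);h,w=z.shape
    u,v=np.meshgrid(np.arange(w),np.arange(h))
    P=np.stack([(u-K[0,2])/K[0,0]*z,(v-K[1,2])/K[1,1]*z,z],-1)
    return (P-s["t"])@s["R"],z>0
def ray(s,u,v,Z):
    K=s["intrinsics"];d=s["R"].T@np.array([(u-K[0,2])/K[0,0],(v-K[1,2])/K[1,1],1]);c=-s["R"].T@s["t"]
    return c+d*(Z-c[2])/d[2]
E
python3 - <<'E'
from h import *
for n in("top","scene"):
    s=load(f"pics/{n}0.npz");X,ok=cloud(s);im=s["image"].astype(int);hsv=cv2.cvtColor(s["image"],cv2.COLOR_RGB2HSV)
    o=(hsv[...,0]>8)&(hsv[...,0]<20)&(hsv[...,1]>180)&ok&(X[...,2]>0.03)&(X[...,2]<0.12)&(X[...,1]>0.05)&(X[...,1]<.5)&(X[...,0]>.2)&(X[...,0]<.7)
    P=X[o];print(n,len(P),P.mean(0),np.percentile(P[:,2],[5,50,95]))
    t=o&(X[...,2]>0.070);P=X[t];print(" bar top",len(P),P.mean(0), P.min(0),P.max(0))
    r=cv2.minAreaRect(P[:,:2].astype(np.float32)*1000);print(r)
    if n=="top":
        m=o.astype(np.uint8);v,u=np.nonzero(m);print("px",u.mean(),v.mean())
        c=s["image"][...,::-1]
        a=cv2.resize(c[145:205,270:345],(400,320),interpolation=cv2.INTER_CUBIC);b=cv2.resize(c[185:235,95:175],(400,320),interpolation=cv2.INTER_CUBIC)
        cv2.imwrite("pics/crop0.png",np.hstack([a,b]))
    # latch: high points
    L=ok&(X[...,2]>0.036)&(X[...,2]<.06)&(abs(X[...,0]-.62)<.12)&(abs(X[...,1]+.14)<.1)
    P=X[L]; print("spin",len(P)); 
    if len(P): print(P.mean(0),P.min(0),P.max(0))
s=load("pics/top0.npz")
# plate: bright
hsv=cv2.cvtColor(s["image"],cv2.COLOR_RGB2HSV);m=((hsv[...,2]>180)&(hsv[...,1]<60)).astype(np.uint8);mm=np.zeros_like(m);mm[145:205,275:340]=m[145:205,275:340]
c=max(cv2.findContours(mm,0,2)[0],key=cv2.contourArea);r=cv2.minAreaRect(c);print(r,ray(s,*r[0],0.010))
print("plate corners",[ray(s,*p,.01).round(4) for p in cv2.boxPoints(r)])
E
```

```text
top 175 [0.50483045 0.18370985 0.07149712] [0.04330387 0.07507132 0.0802074 ]
 bar top 136 [0.50483238 0.18392209 0.07630745] [0.47807516 0.16861397 0.07071406] [0.53332114 0.20058394 0.08163481]
((505.030517578125, 184.4661407470703), (58.81170654296875, 14.404953956604004), 22.19951820373535)
px 153.32 207.38857142857142
spin 113
[ 0.57894426 -0.20620717  0.04428923] [ 0.56277791 -0.22586657  0.0363104 ] [ 0.59432208 -0.18928537  0.05252112]
scene 190 [0.50879861 0.18027636 0.06582679] [0.04900867 0.06680011 0.07843604]
 bar top 81 [0.50760277 0.18150632 0.0754903 ] [0.47571335 0.16580935 0.07027284] [0.53169215 0.19656163 0.08153427]
((504.4099426269531, 182.5138702392578), (58.04050827026367, 21.964099884033203), 22.606462478637695)
spin 109
[ 0.58271311 -0.21010387  0.04348991] [ 0.56191793 -0.22658552  0.03609595] [ 0.59461376 -0.1898585   0.05121601]
((305.1341247558594, 175.7073211669922), (44.28304672241211, 44.06218338012695), 83.6598129272461) [ 0.57966125 -0.20638034  0.01      ]
plate corners [array([ 0.6337, -0.1437,  0.01  ]), array([ 0.6434, -0.2607,  0.01  ]), array([ 0.5259, -0.2688,  0.01  ]), array([ 0.5164, -0.1525,  0.01  ])]
```

View pics/crop0.png

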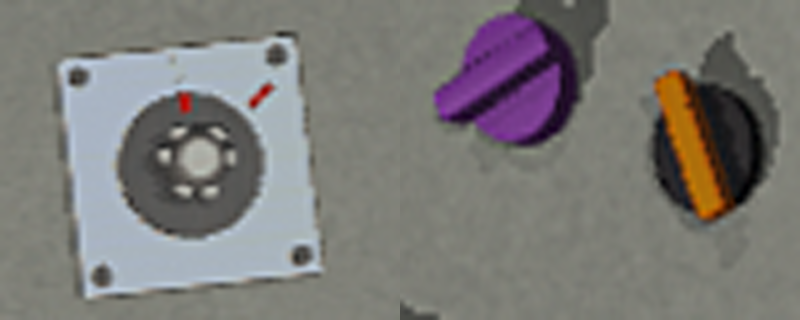

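The crops confirm the choices: orange bar on a black hub at top px (153,207), and the grey plate with the dark dial at (305,175), both in 512x384 pixels. The heights and bar length agree with the description. Now I'll estimate the spindle tooth phase from the image, to narrow the search.

```bash
python3 - <<'E'
from h import *
def proj(s,X):
    p=np.asarray(X)@s["R"].T+s["t"];K=s["intrinsics"];return p[:,:2]/p[:,2:]*K[0,0]+K[:2,2]
a=np.radians(np.arange(360))
for n in("top","scene"):
  s=load(f"pics/{n}0.npz");g=cv2.cvtColor(s["image"],cv2.COLOR_RGB2GRAY).astype(np.float32)
  best=[]
  for dx in np.arange(-6,7,1)/1e3:
   for dy in np.arange(-6,7,1)/1e3:
    I=0
    for r in(.0155,.017):
      X=np.c_[.580+dx+r*np.cos(a),-.2065+dy+r*np.sin(a),0*a+.038]
      p=proj(s,X).astype(np.float32);I=I+cv2.remap(g,p[:,0],p[:,1],cv2.INTER_CUBIC).ravel()
    I=(I-I.mean())/I.std()
    # template: broad gap at phi; teeth at phi+-36+120k, width 6.8mm at r 16 ->24deg
    for phi in range(0,120,2):
      d=(np.arange(360)-phi+60)%120-60
      t=(np.abs(np.abs(d)-36)<12).astype(float);t=(t-t.mean())/t.std()
      best.append(((I*t).mean(),dx*1e3,dy*1e3,phi))
  best.sort(reverse=True);print(n,[tuple(np.round(b,2)) for b in best[:8]])
  # best per phi
  print({p:round(max(b[0] for b in best if b[3]==p),2) for p in range(0,120,6)})
E
```

```text
top [(np.float64(0.88), np.float64(0.0), np.float64(0.0), np.float64(116.0)), (np.float64(0.88), np.float64(0.0), np.float64(0.0), np.float64(118.0)), (np.float64(0.87), np.float64(-1.0), np.float64(0.0), np.float64(116.0)), (np.float64(0.86), np.float64(0.0), np.float64(-1.0), np.float64(116.0)), (np.float64(0.86), np.float64(-1.0), np.float64(0.0), np.float64(118.0)), (np.float64(0.86), np.float64(0.0), np.float64(-1.0), np.float64(118.0)), (np.float64(0.84), np.float64(0.0), np.float64(1.0), np.float64(118.0)), (np.float64(0.84), np.float64(-1.0), np.float64(-1.0), np.float64(116.0))]
{0: np.float64(0.83), 6: np.float64(0.44), 12: np.float64(0.32), 18: np.float64(0.47), 24: np.float64(0.45), 30: np.float64(0.27), 36: np.float64(0.11), 42: np.float64(0.09), 48: np.float64(0.22), 54: np.float64(0.33), 60: np.float64(0.31), 66: np.float64(0.21), 72: np.float64(0.09), 78: np.float64(0.2), 84: np.float64(0.38), 90: np.float64(0.46), 96: np.float64(0.41), 102: np.float64(0.32), 108: np.float64(0.47), 114: np.float64(0.83)}
scene [(np.float64(0.33), np.float64(-3.0), np.float64(0.0), np.
[... 269 characters left out ...]
.0), np.float64(0.0), np.float64(118.0)), (np.float64(0.32), np.float64(-3.0), np.float64(-1.0), np.float64(0.0)), (np.float64(0.31), np.float64(-3.0), np.float64(-1.0), np.float64(2.0)), (np.float64(0.31), np.float64(-4.0), np.float64(0.0), np.float64(0.0))]
{0: np.float64(0.33), 6: np.float64(0.27), 12: np.float64(0.17), 18: np.float64(0.16), 24: np.float64(0.16), 30: np.float64(0.11), 36: np.float64(0.11), 42: np.float64(0.14), 48: np.float64(0.12), 54: np.float64(0.14), 60: np.float64(0.17), 66: np.float64(0.13), 72: np.float64(0.12), 78: np.float64(0.1), 84: np.float64(0.18), 90: np.float64(0.23), 96: np.float64(0.23), 102: np.float64(0.19), 108: np.float64(0.24), 114: np.float64(0.31)}
```

Top view: correlation 0.88, axis at (0.580, -0.2065), broad-gap phase about 117° mod 120. The bar yaw is therefore -3° or 57° mod 120, because which end of the bar is +x is unknown. Now over to the knob.

```bash
python3 -m creep '[[45,[0,0,0],-7],[45,[0,0,0],-7],[45,[0,0,0],-7],[45,[0,0,0],-7],[45,[0,0,0],-7],[45,[0,0,0],-7],[45,[0,0,0],-6.9],[45,[-6.1,-39.2,0],0],[45,[-6.1,-39.2,0],0],[45,[-6.1,-39.2,0],0],[45,[-6.1,-39.2,0],0],[45,[-6.1,-39.2,0],0],[45,[-6.1,-39.2,0],0],[45,[-6.1,-39.2,0],0],[45,[-6.1,-39.2,0],0],[45,[-6.1,-39.2,0],0],[45,[-6.1,-39.2,0],0],[45,[-6.1,-39.2,0],0]]' 30
cat >> h.py <<'E'
def state(o):
    from scipy.spatial.transform import Rotation as Ro
    q=o["tcp_rot"];R=Ro.from_quat(q,scalar_first=True).as_matrix()
    yaw=np.degrees(np.arctan2(R[1,0],R[0,0]))
    print("t",o["clock"],"p",o["ee_pos"].round(4),"yaw",round(yaw%360,2),"z",R[:,2].round(3),"F",o["force"].round(1),"T",o["ft_torque"].round(2),"w",round(o["width"],4),"q6",round(np.degrees(o["qpos"][5]),1))
    return R
def wrist(robot,name,im=True):
    o=robot.get_obs();R=state(o);s=robot.snapshot("wrist");s["Rt"]=R;s["p"]=o["ee_pos"]
    np.savez(f"pics/{name}.npz",**s)
    cv2.imwrite(f"pics/{name}.png",cv2.resize(s["image"][:,:,::-1],(800,600)))
    return s
def wcloud(s):
    K=s["intrinsics"];z=s["range_z"].astype(float);h,w=z.shape
    u,v=np.meshgrid(np.arange(w),np.arange(h));x=(u-K[0,2])/K[0,0];y=(v-K[1,2])/K[1,1];r=np.hypot(x,y)+1e-9
    k=np.tan(np.minimum(r,1.45))/r
    P=np.stack([x*k*z,y*k*z,z],-1);T=s["tool_from_camera"];P=P@T[:3,:3].T+T[:3,3]
    return P@s["Rt"].T+s["p"],(z>0)&(r<1.4)
E
python3 - <<'E'
from h import *
from cell import robot
s=wrist(robot,"w1");X,ok=wcloud(s);hsv=cv2.cvtColor(s["image"],cv2.COLOR_RGB2HSV)
o=(hsv[...,0]>5)&(hsv[...,0]<22)&(hsv[...,1]>150)&ok&(X[...,2]>.069)&(X[...,2]<.09)&(np.hypot(X[...,0]-.505,X[...,1]-.184)<.06)
P=X[o];print(len(P),P.mean(0));print(cv2.minAreaRect((P[:,:2]*1000).astype(np.float32)))
v,u=np.nonzero(o);print(u.mean(),v.mean())
E
```

```text
clock: 1.6
ee_pos: [0.5061, 0.1827, 0.2499]
tcp_rot: [-0.0, -0.193, 0.981, 0.0]
force: [-0.2, 0.5, 0.1]
width: 0.045
t 1.6 p [0.5061 0.1827 0.2499] yaw 202.21 z [-0.001 -0.    -1.   ] F [-0.2  0.5  0.1] T [ 0.06 -0.08  0.03] w 0.045 q6 -9.3
578 [0.50090933 0.18396571 0.07666672]
((503.1226501464844, 185.56854248046875), (58.44723892211914, 11.57446002960205), 22.08823013305664)
255.93425605536333 165.31487889273356
```

View pics/w1.png

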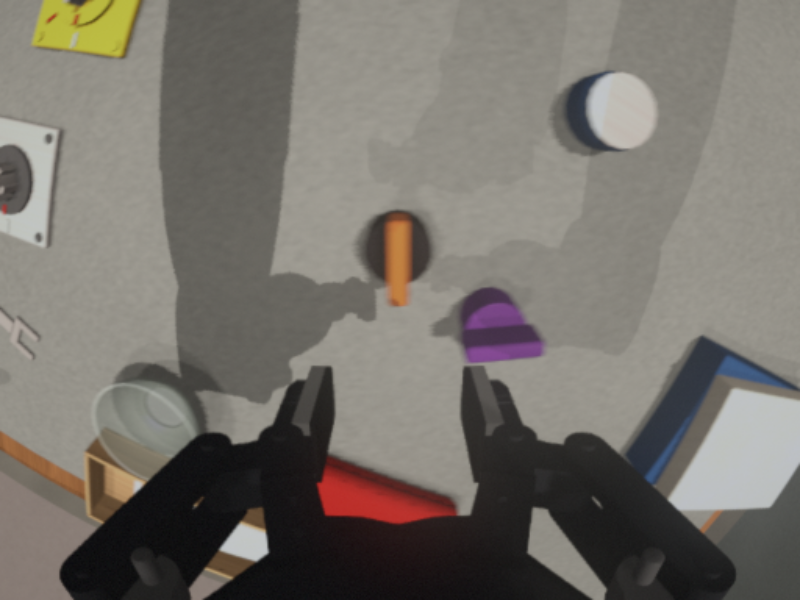

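Wrist view: the bar lies at (398,258) along the tool axis, with the purple look-alike clear to the side at (500,325). Descend and grip.

```bash
python3 -m creep '[[45,[1,2.5,36],0],[45,[0,0,36],0],[45,[0,0,36],0],[45,[0,0,36],0],[45,[0,0,26],0],[45,[0,0,14],0],[45,[0,0,0],0],[0,[0,0,0],0],[0,[0,0,0],0],[0,[0,0,0],0],[0,[0,0,0],0],[0,[0,0,0],0],[0,[0,0,0],0]]' 60
python3 - <<'E'
from h import *
from cell import robot
s=wrist(robot,"w2")
E
```

```text
clock: 2.73
ee_pos: [0.5052, 0.1868, 0.0677]
tcp_rot: [0.001, -0.193, 0.981, 0.0]
force: [0.4, 0.3, 3.9]
width: 0.0127
t 2.7333 p [0.5052 0.1868 0.0677] yaw 202.21 z [ 0.003  0.001 -1.   ] F [0.4 0.3 3.9] T [0.07 0.03 0.  ] w 0.0127 q6 -8.8
```

View pics/w2.png

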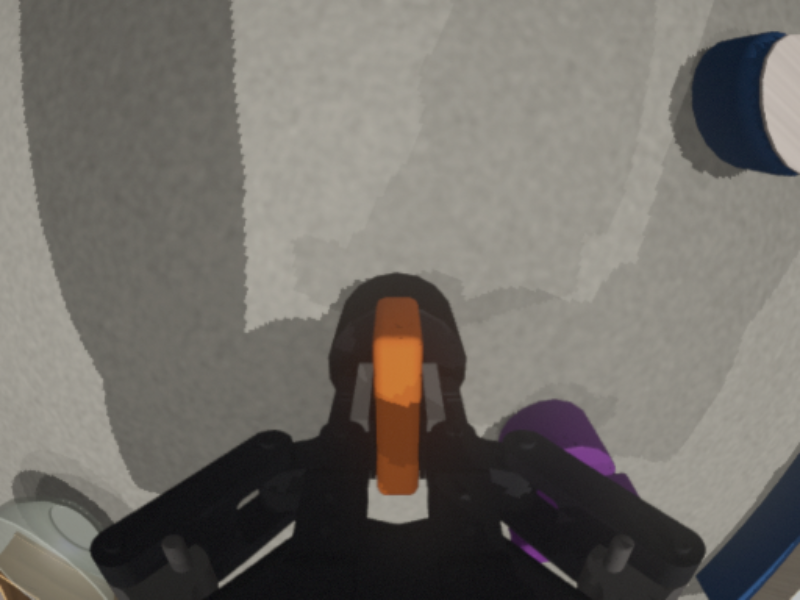

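Wrist view: the bar is held squarely between the pads at (398,395). Lift, then measure the knob's centre in the tool frame.

```bash
python3 -m creep '[[0,[0,0,-6],0],[0,[0,0,-25],0],[0,[0,0,-35],0],[0,[0,0,-35],0],[0,[0,0,0],0],[0,[0,0,0],0]]'
python3 - <<'E'
from h import *
from cell import robot
s=wrist(robot,"w3");X,ok=wcloud(s);L=(X-s["p"])@s["Rt"];hsv=cv2.cvtColor(s["image"],cv2.COLOR_RGB2HSV)
o=(hsv[...,0]>5)&(hsv[...,0]<22)&(hsv[...,1]>150)&ok&(np.hypot(L[...,0],L[...,1])<.06)
P=L[o];print(len(P),np.percentile(P,[1,10,50,90,99],axis=0).round(4))
t=P[P[:,2]<np.percentile(P[:,2],20)+.004];print(t.min(0),t.max(0))
# hub: dark below
d=ok&(s["image"].max(-1)<60)&(L[...,2]>.015)&(L[...,2]<.075)&(np.hypot(L[...,0],L[...,1])<.045)
Q=L[d];print(len(Q),np.percentile(Q,[1,10,50,90,99],axis=0).round(4))
h=Q[abs(Q[:,2]-np.median(Q[:,2]))<.1];print(np.histogram(Q[:,2],12))
E
```

```text
clock: 3.28
ee_pos: [0.5057, 0.187, 0.1698]
tcp_rot: [0.003, -0.193, 0.981, 0.0]
force: [0.1, -0.7, -3.2]
width: 0.0128
t 3.2833 p [0.5057 0.187  0.1698] yaw 202.21 z [ 0.005  0.001 -1.   ] F [ 0.1 -0.7 -3.2] T [-0.05 -0.04 -0.01] w 0.0128 q6 -8.8
3560 [[-0.0251 -0.0055 -0.0106]
 [-0.0161 -0.004  -0.0099]
 [ 0.0138  0.0013 -0.0089]
 [ 0.0311  0.0066  0.0053]
 [ 0.0315  0.008   0.0217]]
[-0.02731052 -0.00571444 -0.0121657 ] [ 0.03157832  0.00823557 -0.00563712]
2784 [[-0.0024 -0.0227  0.0254]
 [ 0.0034 -0.0189  0.026 ]
 [ 0.017  -0.0019  0.0272]
 [ 0.0263  0.0207  0.0531]
 [ 0.0274  0.025   0.0621]]
(array([1640,  115,  100,  102,  140,  118,  114,  114,  104,  100,   83,
         54]), array([0.02478477, 0.02809715, 0.03140953, 0.03472192, 0.0380343 ,
       0.04134669, 0.04465907, 0.04797145, 0.05128384, 0.05459622,
       0.05790861, 0.06122099, 0.06453337]))
```

View pics/w3.png

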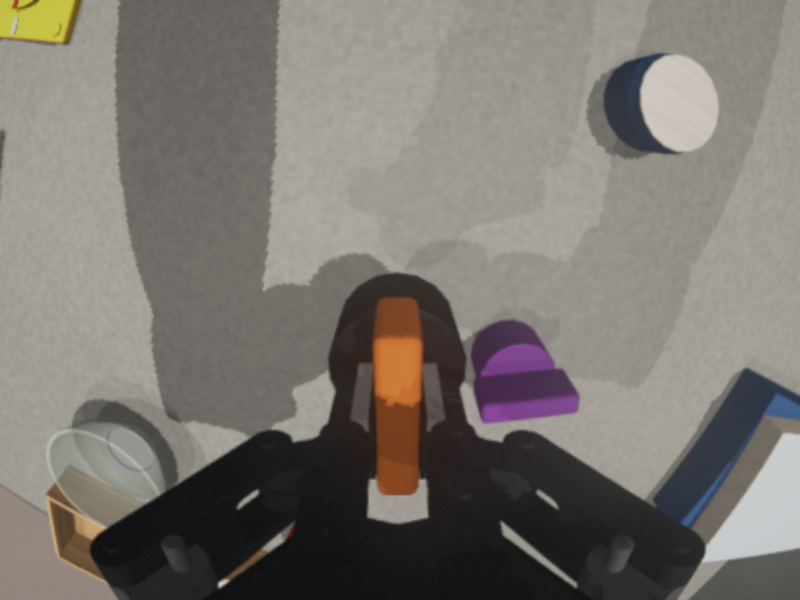

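Held square. The knob axis sits 1.5 mm along tool +x from the TCP, and the underside is about 67.5 mm below it. Carry it over the spindle and turn the bar to the first candidate, yaw 177°.

```bash
python3 -m creep '[[0,[0,0,0],6.3],[0,[0,0,0],6.3],[0,[0,0,0],6.3],[0,[0,0,0],6.3],[0,[-8.75,-35.4,0],0],[0,[-8.75,-35.4,0],0],[0,[-8.75,-35.4,0],0],[0,[-8.75,-35.4,0],0],[0,[-8.75,-35.4,0],0],[0,[-8.75,-35.4,0],0],[0,[-8.75,-35.4,0],0],[0,[-8.75,-35.4,0],0],[0,[-8.75,-35.4,0],0],[0,[-8.75,-35.4,0],0],[0,[-8.75,-35,0],0],[0,[0,0,20],0],[0,[0,0,18],0],[0,[0,0,0],0],[0,[0,0,0],0],[0,[0,0,0],0]]'
python3 - <<'E'
from h import *
from cell import robot
s=wrist(robot,"w4")
for n in("scene","top"):
    s=robot.snapshot(n);np.savez(f"pics/{n}4.npz",**s)
c=load("pics/scene4.npz")["image"][170:270,140:280,::-1];cv2.imwrite("pics/scene4.png",cv2.resize(c,(800,571),interpolation=cv2.INTER_CUBIC))
c=load("pics/top4.npz")["image"][120:240,240:400,::-1];cv2.imwrite("pics/top4.png",cv2.resize(c,(800,600),interpolation=cv2.INTER_CUBIC))
E
```

```text
clock: 5.0
ee_pos: [0.579, -0.2062, 0.1284]
tcp_rot: [-0.001, 0.026, 1.0, 0.0]
force: [0.4, 0.0, -2.3]
width: 0.0131
t 5.0 p [ 0.579  -0.2062  0.1284] yaw 177.04 z [-0.002  0.001 -1.   ] F [ 0.4  0.  -2.3] T [ 0.03 -0.05  0.01] w 0.0131 q6 -22.7
```

View pics/scene4.png

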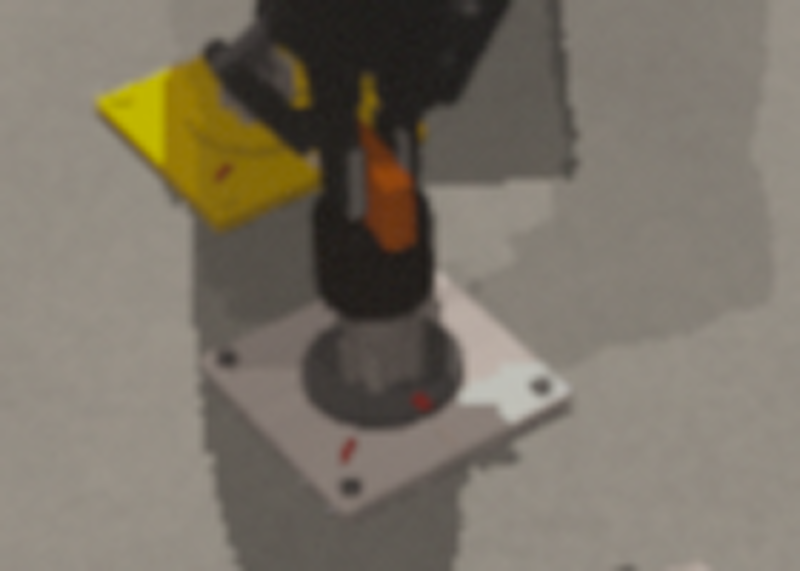

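View pics/w4.png

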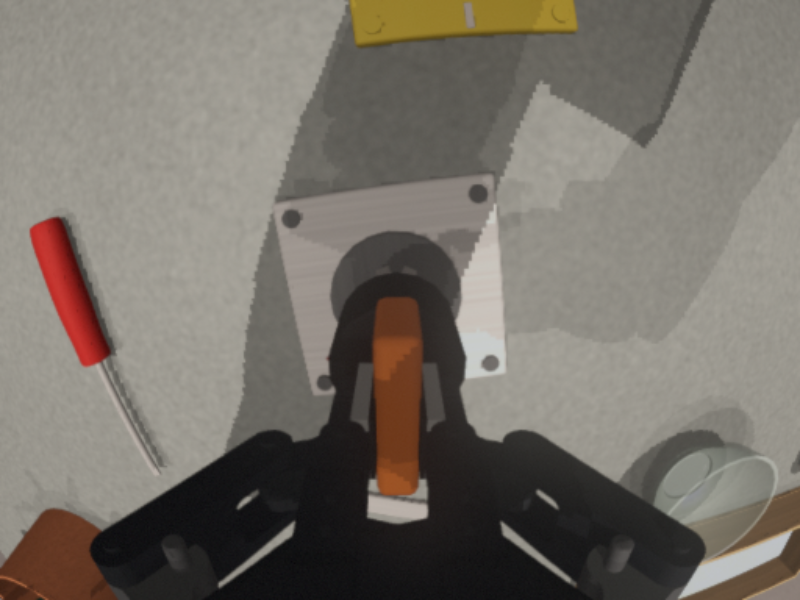

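Scene view: the hub hovers over the spindle's nose at (378,320). The wrist view shows all four plate screws, so I'll cross-check the alignment with those.

```bash
python3 - <<'E'
from h import *
s=load("pics/w4.npz");K=s["intrinsics"];T=s["tool_from_camera"];f=K[0,0]
c=[]
for U,V in[(291,217),(478,194),(490,362),(324,382)]:
    u,v=(U+.5)*.64-.5,(V+.5)*.64-.5
    x,y=(u-K[0,2])/f,(v-K[1,2])/K[1,1];r=np.hypot(x,y)
    d=np.array([np.sin(r)*x/r,np.sin(r)*y/r,np.cos(r)]);d=s["Rt"]@T[:3,:3]@d;o=s["Rt"]@T[:3,3]+s["p"]
    c.append(o+d*(.010-o[2])/d[2])
c=np.array(c);print(c.round(4),c.mean(0));print("sides",np.linalg.norm(np.diff(np.r_[c,c[:1]],axis=0),axis=1))
print("tool frame",((c.mean(0)-s["p"])@s["Rt"]))
t=load("pics/top0.npz")
E
```

```text
[[ 0.5328 -0.2595  0.01  ]
 [ 0.5258 -0.1595  0.01  ]
 [ 0.625  -0.152   0.01  ]
 [ 0.6334 -0.252   0.01  ]] [ 0.57925145 -0.20575095  0.01      ]
sides [0.10019045 0.0994629  0.10038913 0.10086429]
tool frame [-0.00050414  0.00040021  0.1184175 ]
```

```bash
python3 -m creep '[[0,[-2.2,-0.6,4],0],[0,[0,0,5],0],[0,[0,0,3],0],[0,[0,0,2],0],[0,[0,0,1],0],[0,[0,0,0],0]]'; python3 -m creep '[[0,[0,0,2],0],[0,[0,0,1],0],[0,[0,0,0],0]]';python3 -m creep '[[0,[0,0,2],0],[0,[0,0,1],0],[0,[0,0,0],0]]'
```

```text
clock: 5.65
ee_pos: [0.5816, -0.2075, 0.1138]
tcp_rot: [-0.0, 0.026, 1.0, 0.0]
force: [-0.5, 0.7, -2.1]
width: 0.013
clock: 5.9
ee_pos: [0.5818, -0.2077, 0.1111]
tcp_rot: [-0.0, 0.026, 1.0, 0.0]
force: [0.9, 1.3, -2.4]
width: 0.0128
clock: 6.15
ee_pos: [0.5818, -0.2076, 0.108]
tcp_rot: [-0.0, 0.026, 1.0, 0.0]
force: [0.1, -0.1, -2.5]
width: 0.0129
```

```bash
python3 -m creep '[[0,[0,0,1],0],[0,[0,0,1],0],[0,[0,0,0],0]]';python3 -m creep '[[0,[0,0,1],0],[0,[0,0,0],0]]';python3 -m creep '[[0,[0,0,1],0],[0,[0,0,0],0]]'
```

```text
clock: 6.4
ee_pos: [0.5819, -0.2076, 0.1061]
tcp_rot: [-0.0, 0.026, 1.0, 0.0]
force: [1.0, 0.7, -2.6]
width: 0.013
clock: 6.57
ee_pos: [0.582, -0.2077, 0.1053]
tcp_rot: [0.0, 0.026, 1.0, 0.0]
force: [-0.3, -0.3, -1.7]
width: 0.013
clock: 6.73
ee_pos: [0.5818, -0.2075, 0.1041]
tcp_rot: [-0.0, 0.026, 1.0, 0.0]
force: [-0.5, 0.4, -1.9]
width: 0.0131
```

```bash
for i in 1 2 3; do python3 -m creep '[[0,[0,0,1],0],[0,[0,0,0],0]]' | egrep 'pos|force'; done
```

```text
ee_pos: [0.5816, -0.2075, 0.103]
force: [-0.3, 0.2, -2.6]
ee_pos: [0.5816, -0.2075, 0.1019]
force: [-0.6, 0.7, -2.0]
ee_pos: [0.5817, -0.2075, 0.101]
force: [-1.3, 1.8, -2.3]
```

Already 4 mm below tip-on-tip height with no load, so it looks meshed at the first candidate. Continue down gently.

```bash
for i in 1 2 3; do python3 -m creep '[[0,[0,0,1.5],0],[0,[0,0,1.5],0],[0,[0,0,0],0]]' | egrep 'pos|force'; done
```

```text
ee_pos: [0.5817, -0.2075, 0.0978]
force: [-1.4, 1.1, -2.1]
ee_pos: [0.5817, -0.2075, 0.0948]
force: [-1.9, 1.6, -1.6]
ee_pos: [0.5817, -0.2075, 0.0919]
force: [-1.5, 0.9, -1.7]
```

```bash
for i in 1 2 ; do python3 -m creep '[[0,[0,0,1.5],0],[0,[0,0,1.5],0],[0,[0,0,0],0]]' | egrep 'pos|force'; done;  python3 -m creep '[[0,[0,0,1],0],[0,[0,0,0],0]]' | egrep 'pos|force'
```

```text
ee_pos: [0.5817, -0.2075, 0.0889]
force: [-2.4, 1.1, -1.6]
ee_pos: [0.5817, -0.2075, 0.0859]
force: [-2.0, 2.0, -1.2]
ee_pos: [0.5817, -0.2075, 0.085]
force: [-3.0, 2.0, -0.6]
```

```bash
python3 -m creep '[[0,[0,0,1],0],[0,[0,0,0],0]]' | egrep 'pos|force'
```

```text
ee_pos: [0.5818, -0.2075, 0.0841]
force: [-2.4, 3.0, -1.5]
```

```bash
python3 -m creep '[[0,[0,0,0.8],0],[0,[0,0,0],0]]' | egrep 'pos|force'; python3 -m creep '[[0,[0,0,0.5],0],[0,[0,0,0],0]]' | egrep 'pos|force'
```

```text
ee_pos: [0.5818, -0.2076, 0.0838]
force: [-3.7, 3.5, 2.1]
ee_pos: [0.5818, -0.2076, 0.0838]
force: [-4.5, 2.7, 4.1]
```

It bottoms at the predicted home height (TCP 0.0838, underside about 0.016) with about a 6 N push. I'll relieve the side load, then turn clockwise while watching the torque.

```bash
python3 -m creep '[[0,[0.3,0.3,-0.3],0],[0,[0,0,0],0],[0,[0,0,0],0]]' | egrep 'pos|force'; python3 -c "
from h import *
from cell import robot
state(robot.get_obs())
s=robot.snapshot('scene');c=s['image'][170:270,140:280,::-1];cv2.imwrite('pics/scene5.png',cv2.resize(c,(800,571),interpolation=cv2.INTER_CUBIC))"
python3 -m creep '[[0,[0,-0.1,0],4],[0,[0,-0.1,0],4],[0,[0,-0.1,0],4],[0,[0,0,0],0]]' | egrep 'pos|force'; python3 -c "
from h import *
from cell import robot
state(robot.get_obs())"
```

```text
ee_pos: [0.5818, -0.2075, 0.0838]
force: [-4.5, 2.6, 3.2]
t 9.4 p [ 0.5818 -0.2075  0.0838] yaw 177.01 z [ 0. -0. -1.] F [-4.5  2.6  3.2] T [0.72 1.09 0.04] w 0.0131 q6 -22.6
ee_pos: [0.5814, -0.2076, 0.0838]
force: [-5.6, 3.6, 4.3]
t 9.7833 p [ 0.5814 -0.2076  0.0838] yaw 164.9 z [-0.  0. -1.] F [-5.6  3.6  4.3] T [0.82 1.19 0.09] w 0.0131 q6 -10.5
```

View pics/scene5.png

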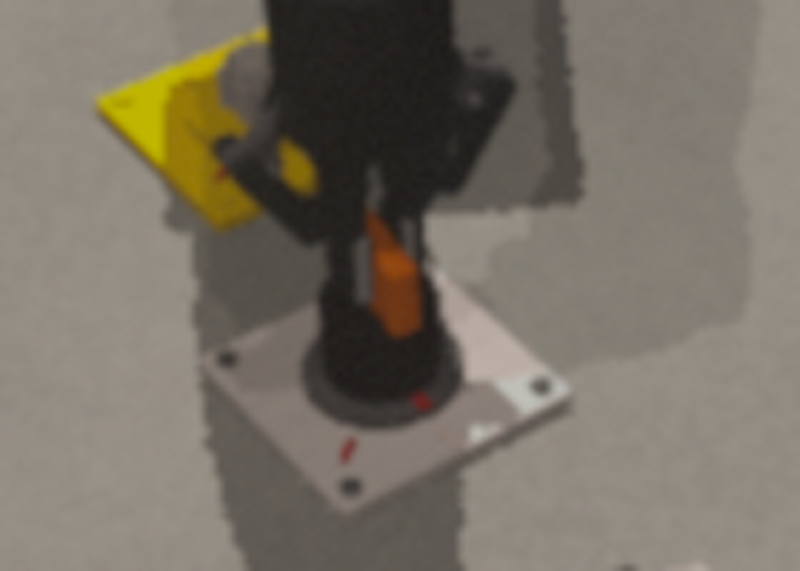

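The scene view shows the hub seated flat on the dial face at (385,390). Continue turning.

```bash
cat > st.py <<'E'
from h import *
from cell import robot
state(robot.get_obs())
E
python3 -m creep '[[0,[0,-0.1,0],4],[0,[0,-0.1,0],4],[0,[0,-0.1,0],4],[0,[0,-0.1,0],4],[0,[0,-0.1,0],4],[0,[0,0,0],0]]' >/dev/null; python3 st.py
python3 -m creep '[[0,[0,-0.1,0],3],[0,[0,0,0],0]]' >/dev/null; python3 st.py
```

```text
t 10.2833 p [ 0.5812 -0.2081  0.0838] yaw 144.9 z [-0.001 -0.    -1.   ] F [-5.3  2.9  4.9] T [0.73 1.22 0.04] w 0.0128 q6 9.4
t 10.45 p [ 0.5812 -0.2082  0.0838] yaw 141.94 z [-0.001 -0.    -1.   ] F [-5.5  3.2  4.2] T [0.73 1.22 0.02] w 0.013 q6 12.4
```

```bash
python3 -c "
from h import *
from cell import robot
s=robot.snapshot('scene');c=s['image'][170:270,140:280,::-1];cv2.imwrite('pics/scene6.png',cv2.resize(c,(800,571),interpolation=cv2.INTER_CUBIC))"
```

```text
(no output)
```

View pics/scene6.png

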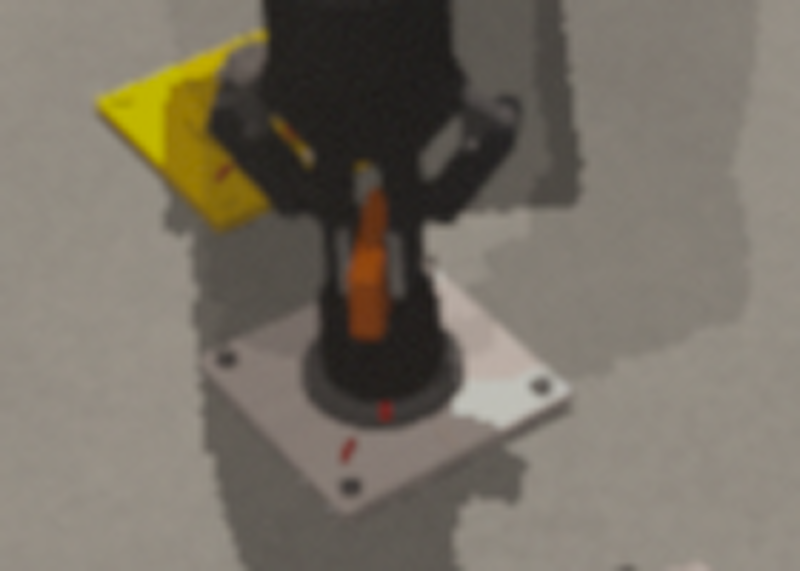

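The dial turns with the knob; its mark has moved from (421,400) to (386,410). Compute how much is left from the red marks.

```bash
cat > marks.py <<'E'
from h import *
from cell import robot
def marks(s):
    hsv=cv2.cvtColor(s["image"],cv2.COLOR_RGB2HSV);m=(((hsv[...,0]<8)|(hsv[...,0]>172))&(hsv[...,1]>120)&(hsv[...,2]>60)).astype(np.uint8)
    m[:, :150]=0;m[:225]=0;m[:,235:]=0;m[275:]=0
    n,l,st,c=cv2.connectedComponentsWithStats(m)
    for i in range(1,n):
        if st[i,4]<3: continue
        for z in(.010,.016):
            P=ray(s,*c[i],z)[:2]-[.5803,-.2070];print("px",c[i].round(1),st[i,4],"z",z,"r",round(np.hypot(*P)*1e3,1),"ang",round(np.degrees(np.arctan2(P[1],P[0])),1))
if __name__=="__main__":
    print("start");marks(load("pics/scene0.npz"));print("now");marks(robot.snapshot("scene"))
E
python3 marks.py
```

```text
start
px [213.3 240. ] 9 z 0.01 r 22.7 ang 15.1
px [213.3 240. ] 9 z 0.016 r 27.6 ang 6.2
now
px [207.  241.5] 8 z 0.01 r 20.4 ang -29.1
px [207.  241.5] 8 z 0.016 r 26.7 ang -28.5
```

```bash
python3 -c "
from h import *
s=load('pics/scene0.npz')
for u,v in[(200.9,248.7),(200.5,249.2)]:
  P=ray(s,u,v,.010)[:2]-[.5803,-.2070];print(np.hypot(*P),np.degrees(np.arctan2(P[1],P[0])))
s=load('pics/top0.npz')
# crop top: scale 400/75
for u,v,z in[(270+184/5.33,145+102/5.33,.016),(270+261/5.33,145+95/5.33,.010)]:
  P=ray(s,u,v,z)[:2]-[.580,-.2065];print('top',np.hypot(*P),np.degrees(np.arctan2(P[1],P[0])))
"
python3 -m creep '[[0,[0,-0.1,0],3],[0,[0,0,0],0]]' >/dev/null; python3 st.py
```

```text
0.04695216169502322 -47.713051806202394
0.048822445270611275 -48.168757722755075
top 0.029781323138342506 2.675338929997148
top 0.05026584651942248 -49.04180820201223
t 10.7167 p [ 0.5811 -0.2083  0.0838] yaw 138.94 z [-0. -0. -1.] F [-5.2  3.2  4. ] T [0.72 1.2  0.06] w 0.0131 q6 15.3
```

About 14-16° left. I'll step 3° at a time and watch the torque.

```bash
for i in 1 2 3; do python3 -m creep '[[0,[0,-0.1,0],3],[0,[0,0,0],0]]' >/dev/null; python3 st.py; done
```

```text
t 10.8833 p [ 0.581  -0.2084  0.0838] yaw 135.94 z [-0.001 -0.    -1.   ] F [-5.4  2.1  4.4] T [0.73 1.22 0.1 ] w 0.0129 q6 18.3
t 11.05 p [ 0.581  -0.2085  0.0838] yaw 132.94 z [-0. -0. -1.] F [-5.2  2.2  4.1] T [0.7  1.21 0.06] w 0.013 q6 21.3
t 11.2167 p [ 0.5809 -0.2085  0.0838] yaw 129.94 z [-0. -0. -1.] F [-5.2  2.7  4.5] T [0.73 1.21 0.1 ] w 0.013 q6 24.3
```

```bash
for i in 1 2; do python3 -m creep '[[0,[0,-0.05,0],2],[0,[0,0,0],0]]' >/dev/null; python3 st.py; done; python3 marks.py|tail -2
```

```text
t 11.3833 p [ 0.5809 -0.2085  0.0838] yaw 127.98 z [-0. -0. -1.] F [-4.4  2.6  5.9] T [0.73 1.24 0.16] w 0.0132 q6 26.3
t 11.55 p [ 0.5808 -0.2086  0.0838] yaw 125.97 z [-0. -0. -1.] F [-5.7  3.3  4.5] T [0.75 1.23 0.07] w 0.0128 q6 28.3
px [203.5 241.5] 8 z 0.01 r 21.6 ang -52.8
px [203.5 241.5] 8 z 0.016 r 27.3 ang -46.9
```

```bash
for i in 1 2; do python3 -m creep '[[0,[0,0,0],1],[0,[0,0,0],0]]' >/dev/null; python3 st.py; done
python3 -c "
from h import *
from cell import robot
s=robot.snapshot('scene');c=s['image'][170:270,140:280,::-1];cv2.imwrite('pics/scene7.png',cv2.resize(c,(800,571),interpolation=cv2.INTER_CUBIC))"
```

```text
t 11.7667 p [ 0.5808 -0.2086  0.0838] yaw 125.01 z [-0.001 -0.    -1.   ] F [-5.8  2.5  4.7] T [0.71 1.22 0.14] w 0.0132 q6 29.2
t 11.9333 p [ 0.5808 -0.2086  0.0838] yaw 124.01 z [-0.001 -0.    -1.   ] F [-4.5  2.2  4.4] T [0.68 1.21 0.11] w 0.0131 q6 30.2
```

View pics/scene7.png

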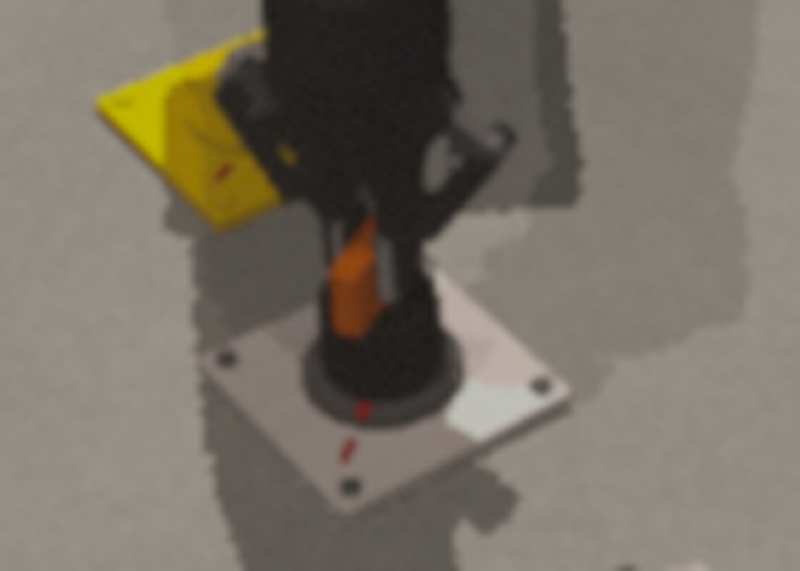

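The marks nearly line up: dial (365,411), plate (348,450). There's no torque rise yet, so I'll take a few more 1° steps to feel the stop.

```bash
for i in 1 2 3; do python3 -m creep '[[0,[0,0,0],1],[0,[0,0,0],0]]' >/dev/null; python3 st.py; done
```

```text
t 12.15 p [ 0.5808 -0.2086  0.0838] yaw 123.01 z [-0.001 -0.    -1.   ] F [-5.1  3.1  3.9] T [0.72 1.26 0.12] w 0.0128 q6 31.2
t 12.3167 p [ 0.5807 -0.2087  0.0838] yaw 122.01 z [-0.001 -0.    -1.   ] F [-6.3  2.8  4.2] T [0.7  1.28 0.12] w 0.0129 q6 32.2
t 12.4833 p [ 0.5807 -0.2086  0.0838] yaw 121.06 z [-0.001 -0.    -1.   ] F [-6.1  2.7  4.3] T [0.71 1.3  0.37] w 0.0133 q6 33.2
```

Torque steps up to 0.37 N m: the stop. Ease back 0.7° within the play, then open and retreat straight up.

```bash
python3 -m creep '[[0,[0,0,0],-0.7],[0,[0,0,-0.3],0],[40,[0,0,0],0],[40,[0,0,0],0],[40,[0,0,0],0],[40,[0,0,0],0],[40,[0,0,0],0]]' ; python3 marks.py|tail -2
python3 -m creep '[[40,[0,0,-15],0],[40,[0,0,-30],0],[40,[0,0,-35],0],[40,[0,0,-35],0],[40,[0,0,-35],0],[40,[0,0,0],0],[40,[0,0,0],0],[40,[0,0,0],0]]'
python3 - <<'E'
from h import *
from cell import robot
from marks import marks
wrist(robot,"w8")
s=robot.snapshot("scene");marks(s);np.savez("pics/scene8.npz",**s)
X,ok=cloud(s);hsv=cv2.cvtColor(s["image"],cv2.COLOR_RGB2HSV)
o=(hsv[...,0]>5)&(hsv[...,0]<22)&(hsv[...,1]>150)&ok&(np.hypot(X[...,0]-.58,X[...,1]+.207)<.05)
P=X[o];print(len(P),P.mean(0),np.percentile(P[:,2],[2,50,98]))
c=s['image'][170:270,140:280,::-1];cv2.imwrite('pics/scene8.png',cv2.resize(c,(800,571),interpolation=cv2.INTER_CUBIC))
E
```

```text
clock: 13.07
ee_pos: [0.5819, -0.2091, 0.084]
tcp_rot: [0.001, 0.487, 0.873, -0.0]
force: [0.3, -0.9, -0.3]
width: 0.0396
px [202.8 241.1] 9 z 0.01 r 21.0 ang -59.0
px [202.8 241.1] 9 z 0.016 r 26.5 ang -51.5
clock: 13.78
ee_pos: [0.581, -0.2086, 0.2334]
tcp_rot: [0.0, 0.487, 0.873, -0.0]
force: [-0.1, -0.6, -1.2]
width: 0.04
t 13.7833 p [ 0.581  -0.2086  0.2334] yaw 121.71 z [ 0. -0. -1.] F [-0.1 -0.6 -1.2] T [ 0.04 -0.04 -0.03] w 0.04 q6 32.5
px [202.8 241.1] 9 z 0.01 r 21.0 ang -59.0
px [202.8 241.1] 9 z 0.016 r 26.5 ang -51.5
241 [ 0.58468346 -0.21176826  0.08527475] [0.05916044 0.08398369 0.0953306 ]
```

View pics/scene8.png

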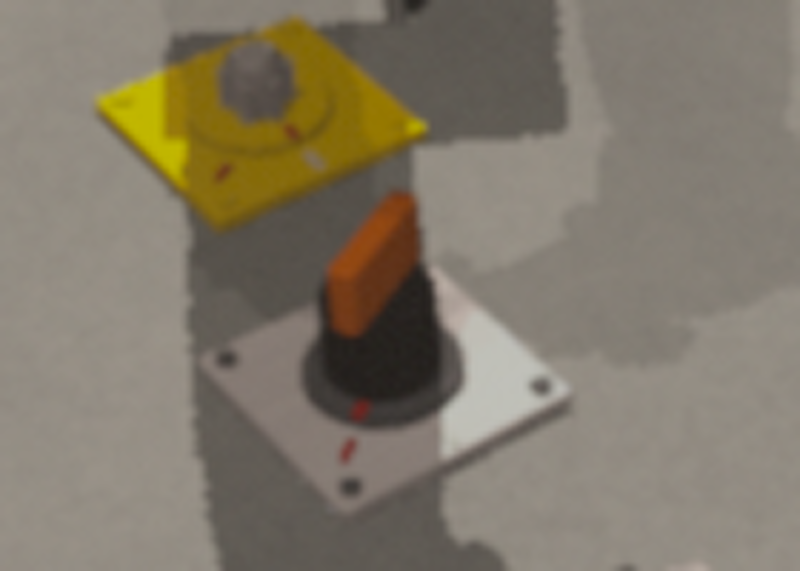

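View pics/w8.png

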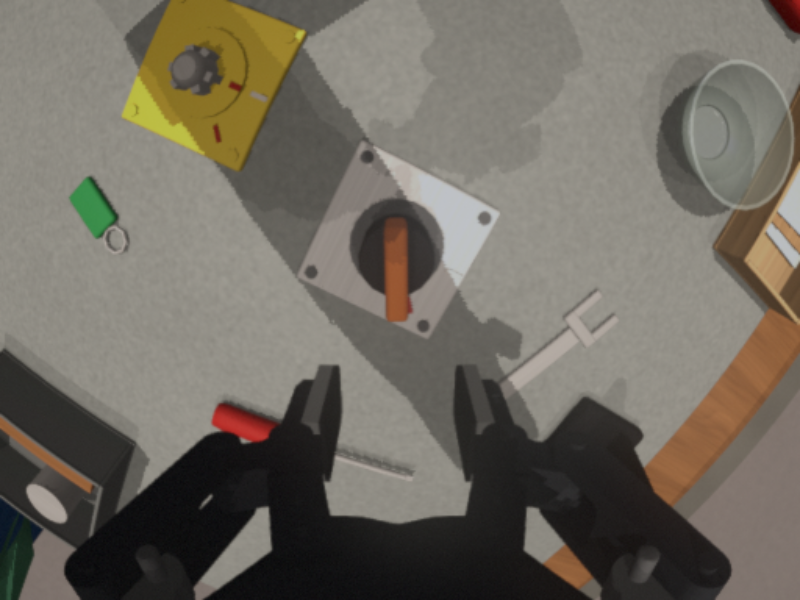

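After release, the hub stands flat and upright on the dial, and the bar top reads about 95 mm (93 mm expected, within depth noise). The red marks line up at (360,410) and (348,450), and the gripper is clear. The other items look undisturbed. Handing in.

```bash
python3 -c "
from cell import robot
print(robot.finish_job())"
```

```text
the job is handed in; nothing more can be done
None
```

The knob is back on the spindle, fully home, turned clockwise to the stop and released. I handed the job in at about 14 s of the 72 s allowed; no verdict is reported.

- **Meshing:** I read the tooth angle from the top camera picture (broad gaps at about 117° mod 120°). The teeth meshed at the first angle tried, so no rocking was needed. The knob bottomed at the predicted home height under about 6 N.
- **Turning:** I turned it about 56° clockwise. The torque rose from about 0.1 to 0.37 N m at the stop, and side and push forces stayed under about 8 N. I then eased back 0.7° within the play before opening the fingers.
- **Last checks:**
  - The knob is upright and flat on the dial.
  - Its top reads about 95 mm high against 93 mm expected, which is within depth noise.
  - The dial's red mark measures -51.5° and the plate's about -48.5°. That 3° difference is about as good as the pictures resolve, and the marks line up by eye.
  - The gripper is about 0.15 m above its release height, touching nothing.
  - By eye, nothing else on the shelf has shifted; I did not measure this. The last wrist picture shows the bowl, fob, opener, driver and yellow look-alike. The tin and the body of the case were outside the last views, but the arm did not touch them.

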